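# Strap the inspection camera's post into its bracket with a U-bolt

### The arm

A 7-joint arm with a two-finger parallel gripper is mounted at the origin on the work surface. World frame = base frame: x ahead of the robot, y to its left, z up, the work surface at z = 0. Lengths are in m, angles in rad, forces in N, time in s.
With the tool pointing down it reaches from about 0.425 to 0.875 m from the base axis. Payload 4.7 kg.
Tool frame: the origin (TCP) lies at the very end of the fingers, on their centre line; the grasp point (between the pads) lies 19 mm behind it; z points along the fingers, y is the line along which they close (so a half turn about z gives the same grasp; the last joint's range is limited). The gripper opens to 87 mm and grips with 3 to 60 N. Pads are 19 mm wide; open, the fingers measure 117 mm over their backs; the gripper's body (75 mm by 190 mm) begins 51 mm behind the grasp point.
Start: joints at [0.014, 0.321, -0.07, 1.45, 0.023, 1.371, -0.057], TCP at [0.65, -0, 0.223] pointing down, gripper open.
Joint ranges: [-2.86, 2.86], [-0.3, 2.09], [-1.38, 1.24], [0.06, 2.45], [-1.56, 4.7], [0.09, 2.05], [-2.69, 2.69]. Speed limits (rad/s): [2.57, 2.57, 3.14, 3.14, 3.14, 3.14, 3.14].

### API

Orientations are given as a rotation vector (axis times angle).
In Python, from bench import ctrl, imaging, ticket gives the robot as it stands.
- The arm moves only by the tool jog_arm, never from a script. Its argument "rows" is text: rows parted by semicolons, each of 7 numbers parted by spaces: the shift along the tool's x, y, z in cm, then the turn, a rotation vector about the tool's x, y, z in rad, then the closure, from -1 (fully open) to 1 (shut), so that 0 is half open. A call has 1 to 5 rows; each row shifts and turns the commanded pose from where the row before left it, along the tool's axes as they then stand; what a row does not reach is not made up. A row lasts 1/8 s, in which the tool goes at most 62.5 mm and 10.7 degrees, less where a joint would pass 70% of its speed; a pose out of reach is approached as far as the arm can. A call with a gripper value outside its range is refused whole. The fingers move at their own pace and stop on an object; "force" is the grip in N (left out, the last holds). Time passes only in rows, so rows that do not move let the fingers close. It gives the time, the measured TCP pose, the force, the opening and the grip force at its end, in the units of the state.
- ctrl.get_state(): the state, without advancing time (a new reading comes with each control period).
- imaging.get_image(name): name is "scene" or "side" or "wrist"; returns a dict with "img" (420x560x3 uint8, blue, green, red), "vertical_fov" (degrees; the focal length in pixels is half the picture's height over the tangent of half this angle, whatever the lens; pixels are square), "cx", "cy" (the principal point, pixels), "origin" and "orientation" of the camera in the world. Camera axes: x right, y down, z forward; pixel columns grow to the right and rows downward; lengths in m; the calibration is good to about 2 mm. A picture is of the moment at which its call begins. There is no depth.
- ticket.close_job(): hands the job in; it is judged then, once.
The state is a dict: "time": time; "joint_positions": joint angles; "qd": joint speeds; "joint_torque": joint torques, N m; "position": TCP position; "tool_rot": TCP orientation; "ft_force": force on the tool from outside, world axes, zero at the start; "torque": the same for the moment, N m; "grip_width": opening from 0.0 (shut) to 1.0 (fully open); "grip_force": force on a finger pad.
Only numpy, scipy, OpenCV 4.12 (cv2) and the standard library are available. Lean on these libraries where they do the work, as an engineer would, in place of code of your own. Each camera call takes 0.05 s, during which the arm holds its last target. There are 200 camera calls.

### The job

Fit the wide U-bolt with the blue grip over the camera's steel post: lift it out of its stand, turn it square across the post and lower it from above so that one leg goes down each side of the post and both legs pass through the two slots of the bracket, until the bend rests on the post. Keep hold of it until it is down, then let go and draw clear; leave the narrow U-bolt with the yellow grip in its stand.

Things in the scene. Friction and masses are not known exactly. Their poses are not given: they have to be found in the camera images.
- wide_ubolt: Sizes in mm. U-bolt, 10 mm steel bar, legs down, blue grip tab on the bend; 124 mm high, 0.14-0.28 kg. Origin midway between leg tips; legs at x = +-35, z up. Bend: inner top z = 78, outer 88. Tab x 36, y 14 thick, z 84-124: pinch across y at z about 106. Starts upright, tips 26 mm deep in 13 mm sockets of a fixed white block (x 110, y 50, 32 high; origin 6 above table): lift 30 or more.
- bracket: Fixed; sizes in mm. Origin: underside centre, on the table; z up. Alu bridge plate x 124, y 90, z 50-62, open below to z = 8; slots at x = +-35, y = 0, each x 24, y 26. Steel post, 40 thick, lies along y (-70 to 130) at x = 0, axis z = 88, top 108. Blue camera, 56 cube, top z = 116, centred y = 156. U-bolt home: its x along this x (either way), its origin at (0, 0, 30) here.
- narrow_ubolt: The wrong U-bolt, to be left alone: the same shape with a yellow grip tab, bar 8 mm thick, legs 44 mm apart between centres, total height 124 mm, standing in its own white block of the same size. Origin midway between its leg tips; x from leg to leg, z up.
There are look-alikes about, which are no part of the job. What is shaped like the wide_ubolt but pink or purple is not meant.

How it is judged:
On the way:
1. the wide U-bolt, still held, is down over the post with both legs through the slots (x of wide_ubolt in the frame of bracket between -0.014 and 0.014 m and y of wide_ubolt in the frame of bracket between -0.016 and 0.016 m and z of wide_ubolt in the frame of bracket between 0.02 and 0.042 m and angle between the x axis of wide_ubolt and the x axis of bracket, either way round below 0.3 rad and angle between wide_ubolt's own z axis and vertical below 0.25 rad and contact force between the fingers and wide_ubolt above 0.5 N), for 0.1 s.
At the end, for the whole second after the job is handed in: Wide U-bolt astride the post, both legs through the slots, released, still: leg tips 20 to 42 mm above the bracket's underside, within 14 mm (x), 16 mm (y) of its middle, 17 deg square to the post, 14 deg upright; narrow U-bolt moved under 30 mm (x of wide_ubolt in the frame of bracket between -0.014 and 0.014 m and y of wide_ubolt in the frame of bracket between -0.016 and 0.016 m and z of wide_ubolt in the frame of bracket between 0.02 and 0.042 m and angle between the x axis of wide_ubolt and the x axis of bracket, either way round below 0.3 rad and angle between wide_ubolt's own z axis and vertical below 0.25 rad and linear speed of wide_ubolt below 0.03 m/s and contact force between the fingers and wide_ubolt below 0.1 N and distance of narrow_ubolt from where it was at the start of the episode below 0.03 m); the robot touches nothing.
It fails at once if the narrow U-bolt is pulled out or knocked 30 mm from its place (distance of narrow_ubolt from where it was at the start of the episode above 0.03 m).
It also fails if it takes over 45 s, if anything falls off the work surface, if the arm or the gripper's body presses on something with over 40 N, if the wrist force passes 120 N, or if a joint passes its speed limit or range.

## Working session

There is one attempt and no reset: what is moved stays moved. The work goes in short steps, Python scripts to look and compute and a tool call to move; the robot and the scene stay as the last step left them, time stands still between calls to the robot, and variables do not carry over. Pictures are saved under pics/ and viewed, at most 10 in all, crops included, and the job is handed in when it is done.

Besides the shell and the picture viewer there is one more tool, called after "Emit:" as a command line: name --argument value ..., lists and objects as JSON in quotes. jog_arm: Moves the arm, as the interface text tells. Its arguments: {"type":"object","properties":{"rows":{"type":"string"},"force":{"type":"number"}},"required":["rows"]}

```bash
mkdir -p pics
python3 - <<'E'
from bench import ctrl, imaging
import cv2,numpy as np,pickle
d={n:imaging.get_image(n) for n in("scene","side","wrist")}
pickle.dump(d,open("d0.pkl","wb"))
for n,v in d.items():
    cv2.imwrite(f"pics/{n}0.png",v["img"]); print(n,v["vertical_fov"],v["cx"],v["cy"],v["origin"],v["orientation"])
print(ctrl.get_state())
E
```

```text
scene 50.207447146900044 276.1654294405901 208.62091947875902 [ 1.14321369 -0.67406734  0.67586897] [-2.11965198 -0.87973499  0.40207595]
side 49.819663560045925 275.6277863408637 211.73715434793766 [ 0.23533043 -0.93169474  0.57450542] [-2.05224572  0.42461169 -0.23255949]
wrist 64.67185574339199 277.5560361604798 205.07322404379485 [0.65065139 0.06909432 0.38446093] [ 2.88664678e+00  1.22195397e-03 -2.70574776e-03]
{'time': 0.15, 'joint_positions': array([ 0.01405708,  0.32167483, -0.07012557,  1.45140185,  0.02256416,
        1.37080454, -0.05690348]), 'qd': array([ 4.27888380e-04, -2.58730643e-03,  2.61754814e-03, -3.02731134e-03,
        1.05245204e-03, -5.99966147e-04, -2.34084396e-05]), 'joint_torque': array([ 2.16972071e-04, -4.91794288e+01, -4.04079035e-01, -3.12878716e+01,
       -6.39387709e-02,  4.04033612e-02,  9.90178205e-05]), 'position': array([6.49573902e-01, 1.96864181e-05, 2.21695162e-01]), 'tool_rot': array([-2.22060382e+00, -2.22081602e+00,  1.71008279e-03]), 'ft_force': array([-0.60268377, -0.3327607 , -1.00115919]), 'torque': array([0.0040806 , 0.02720464, 0.05984855]), 'grip_force': 0.0, 'grip_width': 0.9977181378668352}
```

View pics/scene0.png

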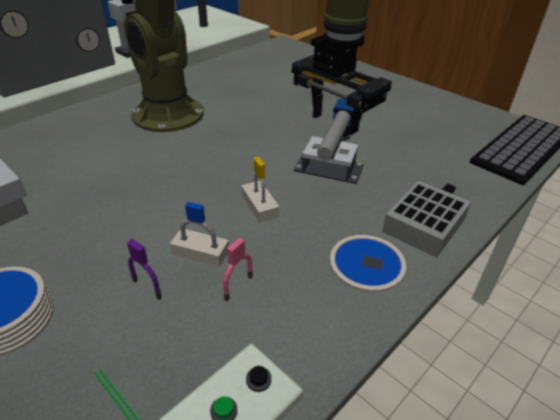

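View pics/side0.png

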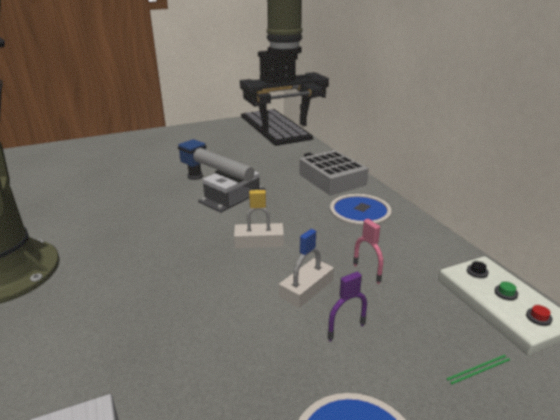

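Candidates: in the scene view, blue tab at (195,213), yellow (259,168), purple (138,252) and pink (237,250). In the side view, blue is at (308,241), yellow (258,199), purple (350,286) and pink (371,232). The one with the blue tab in a white block is the one meant. I'll confirm with an enlarged crop that also covers the bracket.

```bash
cat > h.py <<'E'
import numpy as np,cv2
from scipy.spatial.transform import Rotation as R
from scipy.optimize import least_squares
def f(v): return 210/np.tan(np.radians(v["vertical_fov"]/2))
def ray(v,u,w):
    d=R.from_rotvec(v["orientation"]).apply([(u-v["cx"])/f(v),(w-v["cy"])/f(v),1]);return np.array(v["origin"]),d
def proj(v,P):
    p=R.from_rotvec(v["orientation"]).inv().apply(np.atleast_2d(P)-v["origin"])
    return p[:,:2]/p[:,2:]*f(v)+[v["cx"],v["cy"]]
def atz(v,u,w,z):
    o,d=ray(v,u,w);return o+d*(z-o[2])/d[2]
def tri(*obs):  # (v,u,w)
    A=[];b=[]
    for v,u,w in obs:
        o,d=ray(v,u,w);d/=np.linalg.norm(d);M=np.eye(3)-np.outer(d,d);A.append(M);b.append(M@o)
    x,*_=np.linalg.lstsq(np.vstack(A),np.hstack(b),rcond=None)
    return x
E
python3 - <<'E'
import pickle,cv2,numpy as np
d=pickle.load(open("d0.pkl","rb"))
def c(n,x,y):
    return cv2.resize(d[n]["img"][y:y+75,x:x+100],None,fx=4,fy=4,interpolation=cv2.INTER_CUBIC)
cv2.imwrite("pics/crop.png",np.vstack([np.hstack([c("scene",150,195),c("side",260,225)]),np.hstack([c("scene",280,110),c("side",175,138)])]))
E
```

```text
(no output)
```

View pics/crop.png

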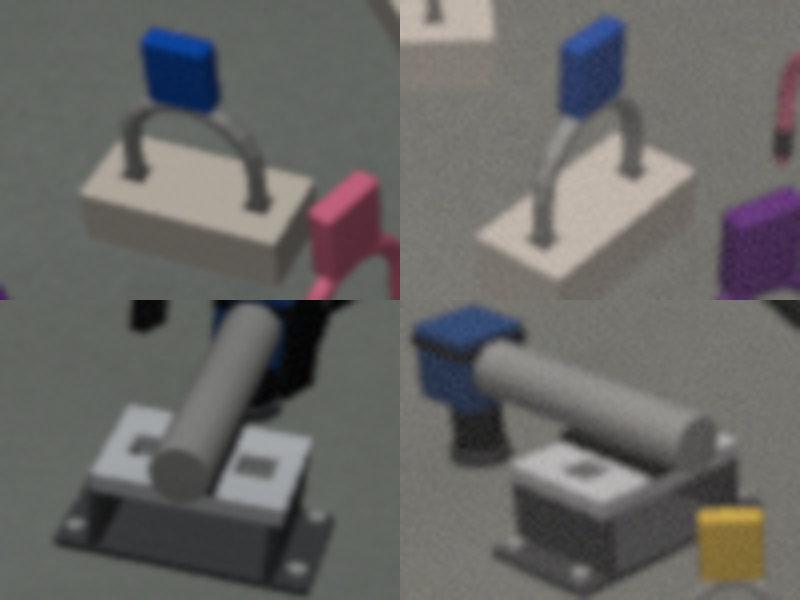

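View pics/wrist0.png

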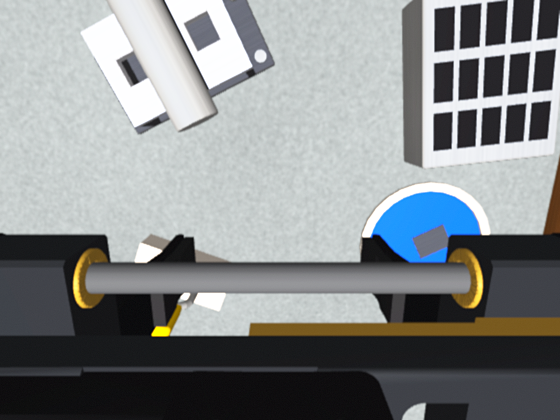

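The crop confirms the blue-tabbed steel U-bolt in its white block, and shows the bracket with its two slots and the post. Next I'll fit both poses.

```bash
cat > fit.py <<'E'
from h import *; import pickle
d=pickle.load(open("d0.pkl","rb")); S=d["scene"];D=d["side"];W=d["wrist"]
s=lambda a,x,y:np.array(a,float)/4+[x,y]
def fit(P,obs,x0):
    P=np.array(P)/1000
    def T(x):return R.from_euler('z',x[2]).apply(P)+[x[0],x[1],0]
    g=lambda x:np.concatenate([(proj(v,T(x)[i])[0]-q) for v,i,q in obs])
    best=min((least_squares(g,list(x0)+[a],loss='soft_l1') for a in np.arange(0,6.2,.4)),key=lambda r:r.cost)
    print("pose",best.x.round(4),"deg",np.degrees(best.x[2]).round(1),"\n",g(best.x).reshape(-1,2).round(1).tolist());return best.x
P=[[-55,-25,32],[55,-25,32],[55,25,32],[-55,25,32],[-35,0,32],[35,0,32],[0,0,124]]
o=[]
for i,q in zip(range(6),[(80,195),(278,247),(313,178),(120,138),(135,172),(257,203)]):o.append((S,i,s(q,150,195)))
for i,q in zip(range(6),[(77,236),(155,280),(295,172),(215,133),(143,238),(232,170)]):
    pass
# side correspondences: block corner order found by trying both cyclic shifts
side=[(77,236),(155,280),(295,172),(215,133)]; legs=[(143,238),(232,170)]
for k in (0,3):
    oo=o+[(D,(i+k)%4,s(q,260,225)) for i,q in enumerate(side)]+[(D,4+i,s(q,260,225)) for i,q in enumerate(legs)]
    oo+= [(S,6,s((180,34),150,195)),(D,6,s((198,27),260,225))]
    print(k);fit(P,oo,atz(S,*s((196,187),150,195),.032)[:2])
# bracket
P=[[-62,-45,62],[62,-45,62],[62,45,62],[-62,45,62],[35,0,62],[0,-70,88],[-35,0,62]]
o=[(S,i,s(q,280,110)) for i,q in zip([0,1,2,3,4,5],[(92,175),(280,212),(313,140),(128,105),(257,166),(180,175)])]
o+=[(D,i,s(q,175,138)) for i,q in zip([3,0,1,6,5],[(113,165),(205,205),(335,138),(187,169),(298,143)])]
fit(P,o,atz(S,*s((200,160),280,110),.062)[:2])
o2=o+[(W,4,(203,30))]
fit(P,o2,atz(S,*s((200,160),280,110),.062)[:2])
E
python3 fit.py
```

```text
0
pose [ 0.5626 -0.3073  0.4303] deg 24.7 
 [[-0.3, -1.1], [-1.4, -0.5], [0.4, 0.5], [1.8, -2.1], [0.5, -0.8], [0.3, -0.2], [20.5, 11.1], [36.3, -27.0], [-18.6, -9.7], [-34.3, 25.4], [0.5, -0.3], [0.9, 0.0], [-0.5, 3.4], [-0.4, 4.0]]
3
pose [ 0.5619 -0.307   6.7433] deg 386.4 
 [[-0.5, -0.7], [-0.9, -1.2], [0.3, -0.3], [1.0, -1.9], [0.2, -0.7], [0.4, -0.8], [0.2, 0.2], [1.5, 0.3], [0.5, -0.5], [0.2, -0.1], [0.6, -0.1], [0.1, -0.2], [-0.6, 3.2], [-0.8, 4.0]]
pose [0.552  0.1265 0.4443] deg 25.5 
 [[-0.5, -0.9], [0.8, -0.7], [-0.2, -0.8], [0.2, -0.5], [-0.2, -0.5], [-0.4, 0.0], [-0.2, -0.3], [0.1, -0.4], [1.3, 0.7], [0.4, 0.1], [0.7, 0.6]]
pose [0.5521 0.1284 6.7351] deg 385.9 
 [[0.1, -1.1], [1.4, -1.1], [0.1, -1.2], [0.5, -0.7], [0.3, -0.9], [0.3, -0.2], [-0.4, -0.5], [0.1, -0.7], [1.0, 0.3], [0.3, -0.1], [0.6, 0.2], [-0.6, 1.4]]
```

Bolt is at about (0.562, -0.307) with yaw 26.4°. Bracket is at about (0.552, 0.127) with yaw 25.7°. I'll turn the tool about its z by 1.11 rad, so that tool x lies along bolt x, and then go above the bolt.

Emit:
jog_arm --rows "0 0 -0.5 0 0 0.185 0; 0 0 -0.5 0 0 0.185 0; 0 0 -0.5 0 0 0.185 0; 0 0 -0.5 0 0 0.185 0; 0 0 -0.5 0 0 0.185 0" --force 30

```text
time: 0.78
position: [0.6498, -0.0, 0.2472]
tool_rot: [-2.982, -0.988, 0.001]
ft_force: [-0.1, 0.6, -0.7]
grip_width: 0.544
grip_force: 0.0
```

Emit:
jog_arm --rows "0 0 0 0 0 0.185 0; 0 0 0 0 0 0 0; 0 0 0 0 0 0 0"

```text
time: 1.15
position: [0.6498, 0.0001, 0.2472]
tool_rot: [-3.057, -0.722, 0.001]
ft_force: [-0.6, -0.9, -0.3]
grip_width: 0.506
grip_force: 0.0
```

Emit:
jog_arm --rows "-2.7 2.95 0 0 0 0 0; -2.7 2.95 0 0 0 0 0; -2.7 2.95 0 0 0 0 0; -2.7 2.95 0 0 0 0 0"

```text
time: 1.65
position: [0.6052, -0.155, 0.2475]
tool_rot: [-3.058, -0.721, -0.0]
ft_force: [0.5, 0.5, -0.2]
grip_width: 0.498
grip_force: 0.0
```

Emit:
jog_arm --rows "-2.7 2.95 0 0 0 0 0; -2.7 2.95 0 0 0 0 0; -2.7 2.95 0 0 0 0 0; -2.7 2.95 0 0 0 0 0; 0 0 0 0 0 0 0"

```text
time: 2.28
position: [0.559, -0.3124, 0.2474]
tool_rot: [3.058, 0.709, -0.003]
ft_force: [0.4, 1.0, -0.3]
grip_width: 0.499
grip_force: 0.0
```

```bash
cat > look.py <<'E'
from bench import ctrl, imaging
import sys,pickle,cv2
from h import *
k=sys.argv[1]; d={n:imaging.get_image(n) for n in("scene","side","wrist")}
pickle.dump(d,open(f"d{k}.pkl","wb"))
s=ctrl.get_state();print(s["time"],s["position"],s["tool_rot"])
def c(n,u,v):
    u=int(np.clip(u-50,0,460));v=int(np.clip(v-38,0,345));print(n,u,v)
    return cv2.resize(d[n]["img"][v:v+75,u:u+100],None,fx=4,fy=4,interpolation=cv2.INTER_CUBIC)
P=s["position"]-[0,0,float(sys.argv[2])]
q=[c(n,*proj(d[n],P)[0]) for n in("scene","side")]
w=cv2.resize(d["wrist"]["img"],(400,300))
cv2.imwrite(f"pics/l{k}.png",np.vstack([np.hstack(q),np.hstack([w,w*0])]))
E
python3 look.py 1 0.15
```

```text
2.425 [ 0.56195862 -0.3063414   0.24739598] [-3.05682603e+00 -7.20569433e-01 -7.05782741e-04]
scene 146 178
side 258 209
```

View pics/l1.png

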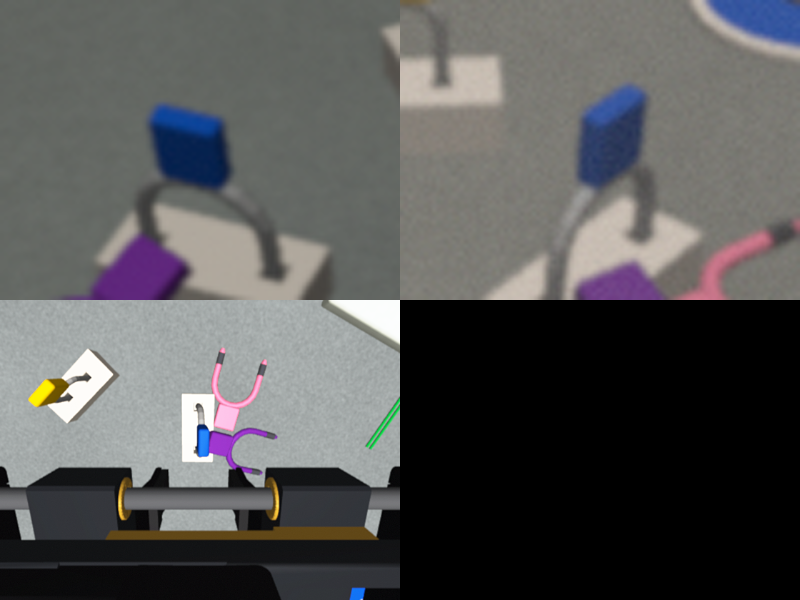

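The pink and purple bolts have toppled on their own and now lie next to the block: purple tab at scene (182,237), side (317,275). Blue still stands in its block, at scene (193,206). I'll check the heights and the tab position before descending.

Run:
```python
from h import *;import pickle
d=pickle.load(open("d1.pkl","rb"));S,D,W=d["scene"],d["side"],d["wrist"]
a=lambda x,y:(S,146+x/4,178+y/4);b=lambda x,y:(D,258+(x-400)/4,209+y/4)
print("purple",tri(a(145,237),b(640,265)))
print("bluetop",tri(a(188,114),b(613,104)), "wristproj of expected top",proj(W,[[.562,-.307,.13],[.562,-.307,.032]])*400/560+[0,300])
print(tri(a(155,105),b(583,128)),tri(a(222,120),b(642,92)))
for q in [(237,246),(208,260)]: print(atz(W,q[0]*1.4,(q[1])*1.4 ,.05))
print("purple tab in wrist",atz(W,220*1.4,143*1.4,.05))
```

```text
purple [ 0.56122796 -0.3456734   0.06386816]
bluetop [ 0.56431029 -0.31174337  0.12812213] wristproj of expected top [[198.26354189 443.19275551]
 [198.34331756 428.72680816]]
[ 0.54537366 -0.31810222  0.12499878] [ 0.58153773 -0.30530152  0.12843733]
[ 0.40764761 -0.46008783  0.05      ]
[ 0.35881774 -0.42759299  0.05      ]
purple tab in wrist [ 0.55979211 -0.34598775  0.05      ]
```

Purple's top is at about z=0.064, below the fingertips' lowest point of 0.093, so it is clear. Descending.

Emit:
jog_arm --rows "0 0 3.5 0 0 0 0; 0 0 3.5 0 0 0 0; 0 0 3.5 0 0 0 0; 0 0 2.9 0 0 0 0; 0 0 2 0 0 0 0"

```text
time: 3.05
position: [0.5618, -0.3053, 0.0919]
tool_rot: [-3.056, -0.722, 0.001]
ft_force: [0.5, 0.2, 0.3]
grip_width: 0.502
grip_force: 0.0
```

Emit:
jog_arm --rows "0 0 0 0 0 0 0; 0 0 0 0 0 0 1; 0 0 0 0 0 0 1; 0 0 0 0 0 0 1; 0 0 0 0 0 0 1" --force 30

```text
time: 3.68
position: [0.5617, -0.3074, 0.0942]
tool_rot: [3.058, 0.717, 0.001]
ft_force: [-0.7, 0.4, 2.7]
grip_width: 0.159
grip_force: 29.9
```

Emit:
jog_arm --rows "0 0 -1.5 0 0 0 1; 0 0 -2 0 0 0 1; 0 0 -2 0 0 0 1; 0 0 -2.5 0 0 0 1; 0 0 -2.5 0 0 0 1"

```text
time: 4.3
position: [0.5616, -0.3076, 0.2009]
tool_rot: [3.058, 0.717, 0.002]
ft_force: [-1.0, -0.1, -2.0]
grip_width: 0.156
grip_force: 29.9
```

Emit:
jog_arm --rows "0 0 -2.5 0 0 0 1; 0 0 -2.5 0 0 0 1; 0 0 -1 0 0 0 1; 0 0 0 0 0 0 1"

```text
time: 4.8
position: [0.5618, -0.3077, 0.2597]
tool_rot: [3.057, 0.717, 0.002]
ft_force: [0.4, -1.2, -2.5]
grip_width: 0.157
grip_force: 29.9
```

```bash
python3 look.py 2 0.02
```

```text
4.95 [ 0.56094283 -0.30713102  0.25730277] [-3.05735292e+00 -7.17184101e-01  2.55194805e-03]
scene 137 119
side 259 142
```

View pics/l2.png

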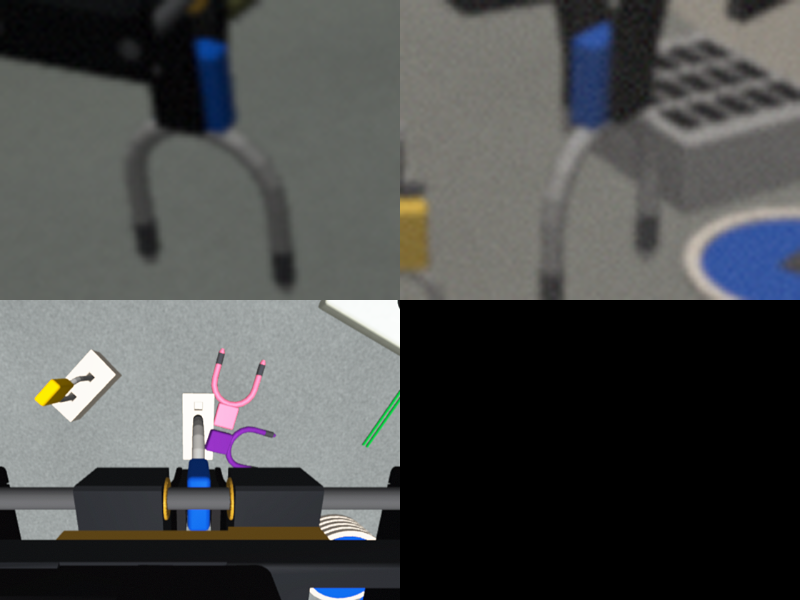

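The bolt is lifted, upright and held; its tips are at crop scene (150,258) and (285,288), side (550,~300) and (648,252). Next I'll compute its offset from the TCP.

Run:
```python
from h import *;import pickle
d=pickle.load(open("d2.pkl","rb"));S,D,W=d["scene"],d["side"],d["wrist"]
a=lambda x,y:(S,137+x/4,119+y/4);b=lambda x,y:(D,259+(x-400)/4,142+y/4)
L=tri(a(150,258),b(550,301));Rr=tri(a(285,288),b(648,252))
print(L,Rr,np.linalg.norm(L-Rr),(L+Rr)/2-[.5609,-.3071,.2573],np.degrees(np.arctan2(*(Rr-L)[1::-1])))
T=R.from_rotvec([-3.05735292e+00,-7.17184101e-01,2.55e-3]).as_matrix();print(T.round(4))
t=.5*(L+Rr)
m=np.array([.552,.1275])-t[:2]; print("bolt->bracket in tool xy cm",(T.T@[*m,0])*100, "via TCP",(T.T@[.552-.5609,.1275+.3071,0])*100)
```

```text
[ 0.5310148  -0.32209927  0.17535801] [ 0.59361168 -0.29240728  0.1730207 ] 0.06932132943737652 [ 0.00141324 -0.00015327 -0.08311064] 25.376695540260215
[[ 8.957e-01  4.447e-01 -1.900e-03]
 [ 4.447e-01 -8.957e-01  8.000e-04]
 [-1.300e-03 -1.600e-03 -1.000e+00]]
bolt->bracket in tool xy cm [ 1.84090768e+01 -3.93988845e+01  3.86106009e-02] via TCP [ 1.85288428e+01 -3.93223119e+01  3.83339498e-02]
```

Emit:
jog_arm --rows "1.85 -3.9 0 0 0 0 1; 1.85 -3.9 0 0 0 0 1; 1.85 -3.9 0 0 0 0 1; 1.85 -3.9 0 0 0 0 1; 1.85 -3.9 0 0 0 0 1"

```text
time: 5.58
position: [0.5569, -0.0902, 0.2574]
tool_rot: [-3.058, -0.717, 0.003]
ft_force: [0.8, 0.7, -2.2]
grip_width: 0.155
grip_force: 30.0
```

Emit:
jog_arm --rows "1.85 -3.9 0 0 0 0 1; 1.85 -3.9 0 0 0 0 1; 1.85 -3.9 0 0 0 0 1; 1.85 -3.9 0 0 0 0 1; 1.85 -4.2 0 0 0 0 1"

```text
time: 6.2
position: [0.5519, 0.1277, 0.2575]
tool_rot: [3.059, 0.716, -0.003]
ft_force: [0.7, -0.5, -2.1]
grip_width: 0.158
grip_force: 30.0
```

Emit:
jog_arm --rows "0 0 2 0 0 0 1; 0 0 1 0 0 0 1; 0 0 0 0 0 0 1; 0 0 0 0 0 0 1"

```text
time: 6.7
position: [0.5529, 0.1259, 0.229]
tool_rot: [3.059, 0.715, 0.001]
ft_force: [0.3, 0.3, -2.2]
grip_width: 0.159
grip_force: 30.0
```

```bash
python3 look.py 3 0.11
```

```text
6.85 [0.55289979 0.12645087 0.22932903] [3.05883986e+00 7.16120133e-01 2.05902190e-03]
scene 282 90
side 180 118
```

View pics/l3.png

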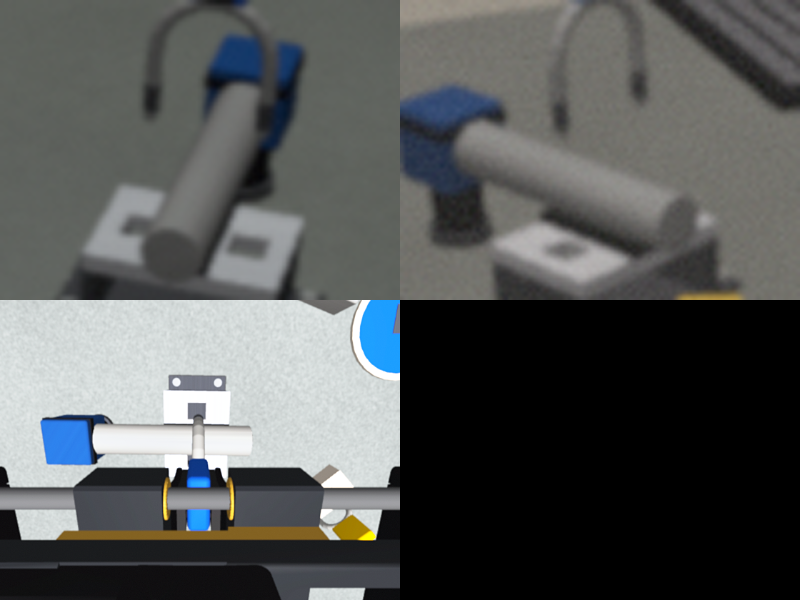

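The bolt is over the post. In the wrist view the far slot (197,411) and the bolt leg (198,420) line up. I'll do one tip check against the re-measured slots: scene slots (248,246) and left (~135,227, partly hidden), side left slot (568,250).

Run:
```python
from h import *;import pickle
d=pickle.load(open("d3.pkl","rb"));S,D,W=d["scene"],d["side"],d["wrist"]
a=lambda x,y:(S,282+x/4,90+y/4);b=lambda x,y:(D,180+(x-400)/4,118+y/4)
L=tri(a(151,114),b(561,130));Q=tri(a(266,128),b(641,100))
sr=atz(*a(248,246),.062);sl=atz(*b(568,250),.062);sw=atz(W,197*1.4,111*1.4,.062)
print(L,Q,"slots R",sr,sw,"L",sl)
x=np.array([.896,.445]);y=np.array([-.445,.896])
for n,p in(("tipmid",(L+Q)/2),("slotmid",(sr+sl)/2),("slotmid_w",(sw+sl)/2),("tcp",np.array([.5529,.1265]))):print(n,p[:2]@x,p[:2]@y)
for n,v in (("tip",Q-L),("slot",sr-sl),("slotw",sw-sl)):print(n,np.degrees(np.arctan2(v[1],v[0])),np.linalg.norm(v))
```

```text
[0.52173457 0.11046171 0.14394611] [0.58550533 0.14246252 0.14476009] slots R [0.58511399 0.13947882 0.062     ] [0.58313465 0.14324267 0.062     ] L [0.5198046 0.1108796 0.062    ]
tipmid 0.5523191176605038 -0.13305082308642735
slotmid 0.5507082748183056 -0.13368381300232302
slotmid_w 0.5506589914303213 -0.1315572049210803
tcp 0.5516909 -0.13269649999999997
tip 26.647956072435687 0.07135421680714141
slot 23.64878306736822 0.07129678077215859
slotw 27.068044062710438 0.07112006655323033
```

Aligned within 2 mm. Lowering.

Emit:
jog_arm --rows "-0.1 0 2 0 0 0 1; 0 0 2 0 0 0 1; 0 0 1.5 0 0 0 1; 0 0 1.5 0 0 0 1; 0 0 0 0 0 0 1"

```text
time: 7.48
position: [0.5507, 0.1261, 0.1573]
tool_rot: [3.058, 0.717, -0.004]
ft_force: [-0.7, -0.8, -2.9]
grip_width: 0.158
grip_force: 30.0
```

Emit:
jog_arm --rows "0 0 1 0 0 0 1; 0 0 1 0 0 0 1; 0 0 0.8 0 0 0 1; 0 0 0.5 0 0 0 1; 0 0 0 0 0 0 1"

```text
time: 8.1
position: [0.5513, 0.1263, 0.1251]
tool_rot: [3.059, 0.717, -0.001]
ft_force: [-0.5, 0.4, -2.5]
grip_width: 0.156
grip_force: 30.0
```

Emit:
jog_arm --rows "0 0 0.3 0 0 0 1; 0 0 0.2 0 0 0 1; 0 0 0.1 0 0 0 1; 0 0 0.1 0 0 0 1; 0 0 0 0 0 0 1"

```text
time: 8.72
position: [0.5516, 0.1264, 0.1187]
tool_rot: [3.059, 0.717, 0.0]
ft_force: [-0.3, -0.2, -1.9]
grip_width: 0.161
grip_force: 30.0
```

Emit:
jog_arm --rows "0 0 0.1 0 0 0 1; 0 0 0.1 0 0 0 1; 0 0 0 0 0 0 1; 0 0 0 0 0 0 1"

```text
time: 9.22
position: [0.5518, 0.1264, 0.1183]
tool_rot: [3.059, 0.717, 0.001]
ft_force: [-4.5, -0.7, 7.0]
grip_width: 0.155
grip_force: 30.0
```

The bend rests on the post (contact force at TCP z=0.118, as expected). Releasing gently.

Emit:
jog_arm --rows "0 0 -0.1 0 0 0 1; 0 0 0 0 0 0 0.4; 0 0 0 0 0 0 0.2; 0 0 0 0 0 0 0; 0 0 0 0 0 0 0"

```text
time: 9.85
position: [0.5516, 0.1264, 0.1174]
tool_rot: [3.059, 0.717, 0.0]
ft_force: [0.4, 0.1, -1.2]
grip_width: 0.473
grip_force: 0.0
```

Emit:
jog_arm --rows "0 0 -1.5 0 0 0 0; 0 0 -2.5 0 0 0 0; 0 0 -4 0 0 0 0; 0 0 -4 0 0 0 0; 0 0 0 0 0 0 0"

```text
time: 10.48
position: [0.5539, 0.1271, 0.2428]
tool_rot: [-3.058, -0.717, -0.014]
ft_force: [0.5, -0.8, -0.2]
grip_width: 0.499
grip_force: 0.0
```

```bash
python3 look.py 4 0.16
```

```text
10.625 [0.55116723 0.12628347 0.23733977] [ 3.05847649e+00  7.17478495e-01 -8.17265488e-04]
scene 280 105
side 181 132
```

View pics/l4.png

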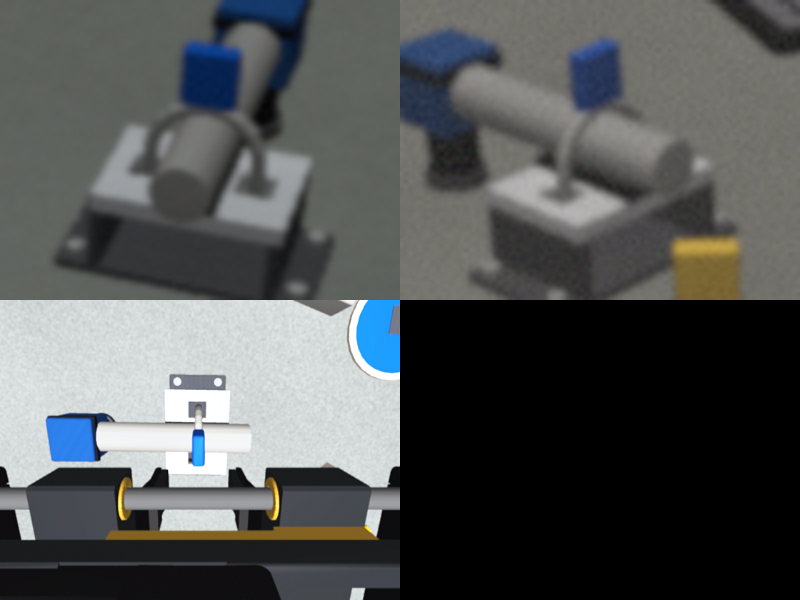

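The bolt stands astride the post with both legs in the slots (scene crop (148,165) and (257,185)), upright, square and released. The gripper is clear above it and the yellow one is still in its stand. Handing in.

```bash
python3 -c "
from bench import ticket
print(ticket.close_job())"
```

```text
the job is handed in; nothing more can be done
None
```

The wide blue-grip U-bolt is on the post with both legs through the bracket slots, released and upright. The gripper is clear, the yellow one was left in its stand, and the job is handed in (the hand-in returned no verdict).

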